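Square a leaded panel in the corner battens and stop it with a block

TASK

Push the small leaded panel along the bench until it sits square and fully home in the corner of the two battens, touching both. Then push the wooden block up flat against the panel's left-hand edge, about the middle of it, so that the panel stays home. Only push: never lift or tip the panel or the block, and leave the tape roll, solder reel and oilstone alone.

Things in the scene. Friction and masses are not known exactly. Their poses are not given: they have to be found in the camera images.
- corner_jig: Fixed L of two plain wooden battens screwed to the bench, 16 mm high and 30 mm wide. Origin: the inner corner, at bench level (z = 0). Its x axis points roughly away from the robot, its y axis roughly to the robot's left. The far batten's inner face is the plane x = 0, it runs from y = -30 mm to y = +170 mm; the right-hand batten's inner face is the plane y = 0, it runs from x = -130 mm to x = 0. The open quarter (x < 0, y > 0) faces the robot and its left.
- panel: Loose rectangular leaded glass panel in a dark metal edge frame, lying flat: 90 mm (its x) by 120 mm (its y) by 12 mm high, about 0.35 kg. Solid straight edges; too wide to pinch. Origin: centre of its underside. It starts near and to the left of the corner, turned up to about 0.25 rad from the jig's axes; home, its axes are parallel to the jig's and its centre is 45 mm before the far batten's face and 60 mm left of the right-hand batten's face.
- wood_block: Loose plain wooden block lying flat: 32 mm (its x) by 60 mm (its y) by 22 mm high, about 60 g. Origin: centre of its underside. It stands to the left of the panel, its long sides roughly parallel to the panel's 90 mm left-hand (+y) edge, turned up to about 0.25 rad; in the jig's x it already lies roughly in line with the middle of the edge of the panel when that is home. In place, a long side lies against that edge: centre 76 mm from the panel's centre along the panel's +y.
- tape_roll: Bystander: roll of masking tape lying flat, 93 mm across, 19 mm high, near the robot on the right. Origin: centre of its underside.
- reel: Bystander: small reel of solder, 60 mm across, 30 mm high, on the robot's side of the block. Origin: centre of its underside.
- stone: Bystander: oilstone on its wooden base, 40 mm (its x) by 112 mm (its y) by 14 mm high, beyond the block, further to the left. Origin: centre of its underside.
There are look-alikes about, which are no part of the job. Leave any turquoise look-alike of the panel alone.

How it is judged:
By the outcome, as a careful person would: the job done as asked, in the order asked, and still so for the second after the job is handed in, with the robot touching nothing.
It also fails if it takes over 59 s, if anything falls off the work surface, if the arm or the gripper's body presses on something with over 40 N, if the wrist force passes 120 N, or if a joint passes its speed limit or range.

ROBOT

A 6-joint arm with a two-finger parallel gripper is mounted at the origin on a cart in front of the work surface, level with it; the furniture and walls round the work are solid. World frame = base frame: x ahead of the robot, y to its left, z up, the work surface at z = 0. Lengths are in mm, angles in rad, forces in N, time in s.
With the tool pointing down it reaches from about 275 to 1000 mm from the base axis. Payload 8.4 kg.
Tool frame: the origin (TCP) lies on the centre line of the jaws, within the pads' length; the fingertips stand 25 mm ahead of it and the grasp point (between the pads) lies 6 mm ahead of it; z points along the fingers, x is the direction in which the jaws open and shut, and the axes are right-handed (so a half turn about z gives the same grasp; the last joint's range is limited). The gripper opens to 85 mm and grips with 20 to 120 N. Pads are 22 mm wide; open, the fingers measure 114 mm over their backs; the gripper's body (76 mm by 85 mm) begins 54 mm behind the grasp point. The pads swing forward as they close: fully open they stand 13 mm farther back than shut.
Start: joints at [-1.166, 0.353, 1.633, -0, 1.155, -0.002], TCP at [247.294, -573.998, 256.281] pointing down, gripper open.
Joint ranges: [-2.63, 2.63], [-0.92, 2.1], [0.06, 2.66], [-1.3, 4.44], [0, 2.69], [-3.02, 3.02]. Speed limits (rad/s): [2.22, 2.22, 2.79, 3.14, 3.14, 3.14].

INTERFACE

Orientations are given as [roll, pitch, yaw] about the fixed x, y, z axes, in that order (R = Rz(yaw) Ry(pitch) Rx(roll)).
In Python, from rig import r gives the robot as it stands. The module is installed in compiled form; this text tells all that it offers.
- The arm moves only by the tool jog_arm, never from a script. Its argument "deltas" is a list of rows, each an object with "gripper": the gripper command: -1 is fully open, 1 is shut, values between are in proportion; "translation": the shift along the world's x, y, z in units of 10 cm (1.0 is 10 cm), a list of three; "dr": the turn, a rotation vector about the world's x, y, z in units of pi/2 rad (1.0 is pi/2 rad), a list of three. In form: [{"gripper": gripper, "translation": [x, y, z], "dr": [wx, wy, wz]}, ...]. A call has 1 to 12 rows; each row shifts and turns the commanded pose from where the row before left it; what a row does not reach is not made up. A row lasts 1/12 s, in which the tool goes at most 41.7 mm and 7.16 degrees, less where a joint would pass 70% of its speed; a pose out of reach is approached as far as the arm can. A call with a number of a shift or a turn outside -1 to 1 is refused whole. A call with a gripper value outside its range is refused whole. The fingers move at their own pace and stop on an object; "squeeze" is the grip in N (left out, the last holds). Time passes only in rows, so rows that do not move let the fingers close. It gives the time, the measured TCP pose, the force and the opening at its end, in the units of the state.
- r.sense(): the state, without advancing time (a new reading comes with each control period).
- r.grab_frame(name): name is "scene" or "side" or "wrist"; returns the picture (420x560x3 uint8, blue, green, red); there is no depth.
- r.calibration(name): a dict with "mtx" (3x3 intrinsics, pixels), "k1" (the pictures are not rectified: a ray, as slopes to the right and down, at radius r is drawn at 1 + k1 r^2 times it, then the intrinsics apply), "world_from_camera" (4x4, takes a point from camera to world coordinates). Camera axes: x right, y down, z forward; pixel columns grow to the right and rows downward; lengths in mm; the calibration is good to about 2 mm. A picture is of the moment at which its call begins: read the wrist's pose just before it. calibration takes no time and is no camera call; for the wrist camera it gives the pose at the moment of the call.
- r.sign_off(): hands the job in, once; it reports no verdict.
The state is a dict: "clock": time; "qpos": joint angles; "qvel": joint speeds; "joint_efforts": joint torques, N m; "eef_pos": TCP position; "tcp_rot": TCP orientation; "contact_force": force on the tool from outside, world axes, zero at the start; "wrist_torque": the same for the moment, N m; "opening": opening from 0.0 (shut) to 1.0 (fully open).
Only numpy, scipy, OpenCV 4.12 (cv2) and the standard library are available. Lean on these libraries where they do the work, as an engineer would, in place of code of your own. Each camera call takes 0.05 s, during which the arm holds its last target. There are 200 camera calls.

## Working session

There is one attempt and no reset: what is moved stays moved. The work goes in short steps, Python scripts to look and compute and a tool call to move; the robot and the scene stay as the last step left them, time stands still between calls to the robot, and variables do not carry over. Pictures are saved under pics/ and viewed, about 8 in all and at most 12, crops included, and the job is handed in when it is done.

Besides the shell and the picture viewer there is one more tool, called after "Request:" as a command line: name --argument value ..., lists and objects as JSON in quotes. jog_arm: Moves the arm, as the interface text tells. Shifts and turns lie within -1 to 1; 1 stands for 10 cm of shift or pi/2 rad of turn. Its arguments: {"type":"object","properties":{"deltas":{"type":"array"},"squeeze":{"type":"number"}},"required":["deltas"]}

```bash
mkdir -p pics; python3 - <<'E'
from rig import r
import cv2,numpy as np
for n in("scene","side"):
    f=r.grab_frame(n); cv2.imwrite(f"pics/{n}0.png",f)
    c=r.calibration(n); print(n,np.round(c["mtx"],1).tolist(),c["k1"],np.round(c["world_from_camera"],3).tolist())
s=r.sense();print(s["clock"],s["eef_pos"],s["tcp_rot"],s["opening"])
E
```

```text
scene [[450.6, 0.0, 276.8], [0.0, 450.6, 209.1], [0.0, 0.0, 1.0]] 0.028568561643889944 [[-0.864, -0.293, 0.409, 112.72], [-0.503, 0.504, -0.702, 938.14], [-0.0, -0.813, -0.582, 643.971], [0.0, 0.0, 0.0, 1.0]]
side [[479.8, 0.0, 282.3], [0.0, 479.8, 218.8], [0.0, 0.0, 1.0]] 0.04340437201445355 [[-0.998, -0.044, 0.047, 476.299], [-0.065, 0.677, -0.733, 1113.035], [0.0, -0.735, -0.679, 923.189], [0.0, 0.0, 0.0, 1.0]]
0.1 [ 247.12890116 -573.62089356  255.615228  ] [ 3.14158687e+00  1.29541265e-03 -1.16400260e+00] 1.003273397296599
```

View pics/scene0.png

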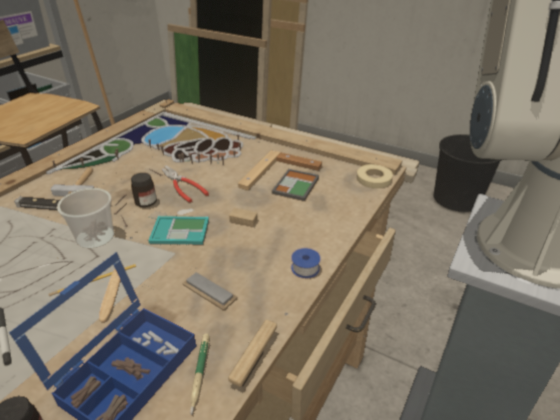

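View pics/side0.png

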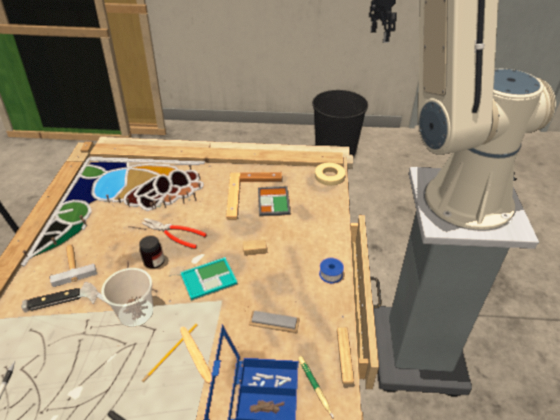

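Scene: panel near (297,184), battens near (258,168) and (300,160), block (243,217), reel (305,262), stone (210,290), tape (375,176); the turquoise look-alike is at (180,230). In the side view, panel is at (273,200), far batten (233,195), right batten (261,177), block (255,248).

```bash
cat >h.py <<'E'
from rig import r
import cv2,numpy as np
def rays(c,uv):
    K=c["mtx"];d=(np.atleast_2d(uv)-[K[0,2],K[1,2]])/[K[0,0],K[1,1]]
    p=d.copy()
    for _ in range(10): p=d/(1+c["k1"]*(p**2).sum(1,keepdims=True))
    T=np.array(c["world_from_camera"]);return T[:3,3],np.c_[p,np.ones(len(p))]@T[:3,:3].T
def onz(c,uv,z):
    o,v=rays(c,uv);return (o+v*((z-o[2])/v[:,2])[:,None])[:,:2]
def proj(c,P):
    T=np.linalg.inv(c["world_from_camera"]);q=np.atleast_2d(P)@T[:3,:3].T+T[:3,3];p=q[:,:2]/q[:,2:]
    p=p*(1+c["k1"]*(p**2).sum(1,keepdims=True));K=c["mtx"];return p*[K[0,0],K[1,1]]+[K[0,2],K[1,2]]
E
python3 - <<'E'
from h import *
for n,P in dict(scene=dict(panel=(297,184),block=(243,217),corner=(279,156),farend=(243,184),reel=(305,258),stone=(210,290),tape=(375,176)),
  side=dict(panel=(273,200),block=(255,248),corner=(240,180),farend=(233,217),reel=(331,268),stone=(274,320),tape=(330,173),turq=(208,278))).items():
    c=r.calibration(n)
    for k,u in P.items(): print(n,k,onz(c,u,12).round())
c=r.calibration("wrist");T=np.array(c["world_from_camera"]);print(np.round(T,3).tolist(),c["mtx"],c["k1"])
E
```

```text
scene panel [[568.  52.]]
scene block [[609. 243.]]
scene corner [[683. -54.]]
scene farend [[690. 123.]]
scene reel [[417. 298.]]
scene stone [[533. 471.]]
scene tape [[406. -88.]]
side panel [[572.  50.]]
side block [[604. 246.]]
side corner [[680. -38.]]
side farend [[678. 130.]]
side reel [[406. 303.]]
side stone [[537. 468.]]
side tape [[405. -91.]]
side turq [[709. 355.]]
[[0.395, -0.882, -0.258, 311.101], [-0.919, -0.379, -0.11, -546.109], [-0.001, 0.281, -0.96, 373.234], [0.0, 0.0, 0.0, 1.0]] [[357.54756484   0.         274.79739926]
 [  0.         357.54756484 215.23418186]
 [  0.           0.           1.        ]] 0.029475933616956693
```

Request:
jog_arm --deltas '[{"gripper":-1,"translation":[0.15,0.36,0.1],"dr":[0,0,-0.022]},{"gripper":-1,"translation":[0.15,0.36,0.1],"dr":[0,0,-0.022]},{"gripper":-1,"translation":[0.15,0.36,0.1],"dr":[0,0,-0.022]},{"gripper":-1,"translation":[0.15,0.36,0.1],"dr":[0,0,-0.022]},{"gripper":-1,"translation":[0.2,0.35,0.1],"dr":[0,0,-0.022]},{"gripper":-1,"translation":[0.2,0.35,0.1],"dr":[0,0,-0.022]},{"gripper":-1,"translation":[0.2,0.35,0.1],"dr":[0,0,-0.022]},{"gripper":-1,"translation":[0.2,0.35,0.1],"dr":[0,0,-0.022]},{"gripper":-1,"translation":[0.2,0.35,0],"dr":[0,0,-0.022]},{"gripper":-1,"translation":[0.2,0.35,0],"dr":[0,0,-0.022]},{"gripper":-1,"translation":[0.2,0.35,0],"dr":[0,0,-0.022]},{"gripper":-1,"translation":[0.2,0.35,0],"dr":[0,0,-0.022]}]'

```text
clock: 1.1
eef_pos: [467.7, -148.0, 336.3]
tcp_rot: [-3.142, -0.0, -1.58]
contact_force: [0.1, 0.2, 0.1]
opening: 0.999
```

Request:
jog_arm --deltas '[{"gripper":-1,"translation":[0.2,0.35,0],"dr":[0,0,0]},{"gripper":-1,"translation":[0.2,0.35,0],"dr":[0,0,0]},{"gripper":-1,"translation":[0.2,0.35,0],"dr":[0,0,0]},{"gripper":-1,"translation":[0.2,0.35,0],"dr":[0,0,0]},{"gripper":-1,"translation":[0.2,0.35,0],"dr":[0,0,0]},{"gripper":-1,"translation":[0.2,0.35,0],"dr":[0,0,0]},{"gripper":-1,"translation":[0.2,0.3,0],"dr":[0,0,0]},{"gripper":-1,"translation":[0,0,0],"dr":[0,0,0]},{"gripper":-1,"translation":[0,0,0],"dr":[0,0,0]},{"gripper":-1,"translation":[0,0,0],"dr":[0,0,0]}]'

```text
clock: 1.93
eef_pos: [606.8, 89.9, 335.6]
tcp_rot: [3.14, -0.001, -1.578]
contact_force: [-0.6, 0.4, -1.0]
opening: 1.0
```

```bash
python3 - <<'E'
from h import *
import pickle
c=r.calibration("wrist");f=r.grab_frame("wrist");cv2.imwrite("pics/w1.png",f);pickle.dump(c,open("w1.pkl","wb"))
s=r.sense();print(s["clock"],s["eef_pos"],s["tcp_rot"],np.round(c["world_from_camera"],3).tolist())
E
```

```text
1.9833 [606.65323519  89.29787853 335.90210605] [ 3.14053014e+00 -4.46346061e-04 -1.57902907e+00] [[-0.008, -0.959, -0.282, 676.64], [-1.0, 0.008, 0.0, 88.976], [0.002, 0.282, -0.959, 453.119], [0.0, 0.0, 0.0, 1.0]]
```

View pics/w1.png

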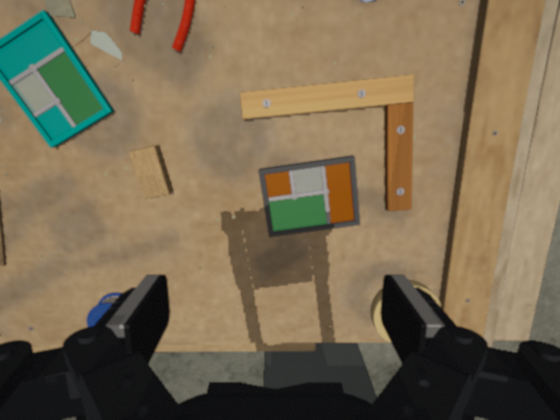

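The wrist view shows the panel (corners about (261,169), (354,157), (359,226), (271,236)), far batten's inner edge from (244,118) to (386,104), right batten's inner edge x≈387, and block around (150,172).

```bash
cat >>h.py <<'E'
def hand(c,quads):
    for k,(uv,z) in quads.items():
        P=onz(c,np.array(uv,float),z);n=len(P)
        e=np.roll(P,-1,0)-P
        print(k,P.round(1).tolist(),"len",np.hypot(*e.T).round(1),"ang",np.degrees(np.arctan2(e[:,1],e[:,0])).round(1),"ctr",P.mean(0).round(1))
def rect(f,roi,pred):
    x0,y0,x1,y1=roi;m=pred(cv2.cvtColor(f[y0:y1,x0:x1],cv2.COLOR_BGR2HSV).astype(int)).astype(np.uint8)*255
    m=cv2.morphologyEx(m,cv2.MORPH_CLOSE,np.ones((3,3)))
    q=max(cv2.findContours(m,0,2)[0],key=cv2.contourArea)
    return cv2.boxPoints(cv2.minAreaRect(q))+[x0,y0]
E
python3 - <<'E'
from h import *
import pickle
c=pickle.load(open("w1.pkl","rb"));f=cv2.imread("pics/w1.png")
p=rect(f,(245,145,375,250),lambda h:(h[...,2]<85)|((h[...,1]>150)&(h[...,2]>0)))
print(p.round(1).tolist())
hand(c,dict(panelhand=([(261,169),(354,157),(359,226),(271,236)],12),panelmask=(p,12),far=([(244,118.5),(386,104.5)],16),right=([(386,104.5),(387.5,210)],16),
 block=([(131,151),(155,146.5),(166,193),(147,197.5)],22)))
v=cv2.resize(f[60:260,110:430],None,fx=2.5,fy=2.5,interpolation=2);cv2.imwrite("pics/w1c.png",v)
E
```

```text
[[258.3, 168.7], [352.4, 155.8], [361.9, 224.9], [267.8, 237.8]]
panelhand [[606.9, 105.8], [620.6, -8.4], [531.6, -19.8], [518.8, 94.4]] len [115.   89.7 114.9  88.8] ang [ -83.2 -172.7   96.4    7.4] ctr [569.5  43. ]
panelmask [[607.3, 109.1], [622.1, -6.4], [533.0, -23.4], [516.3, 98.6]] len [116.4  90.6 123.2  91.6] ang [ -82.7 -169.2   97.8    6.6] ctr [569.7  44.5]
far [[667.3, 124.5], [681.3, -41.2]] len [166.3 166.3] ang [-85.2  94.8] ctr [674.3  41.7]
right [[681.3, -41.2], [553.9, -53.5]] len [128. 128.] ang [-174.5    5.5] ctr [617.6 -47.3]
block [[630.9, 259.2], [636.1, 230.3], [579.7, 222.8], [574.2, 246.6]] len [29.3 56.9 24.4 58.1] ang [ -79.9 -172.4  103.    12.5] ctr [605.2 239.7]
```

View pics/w1c.png

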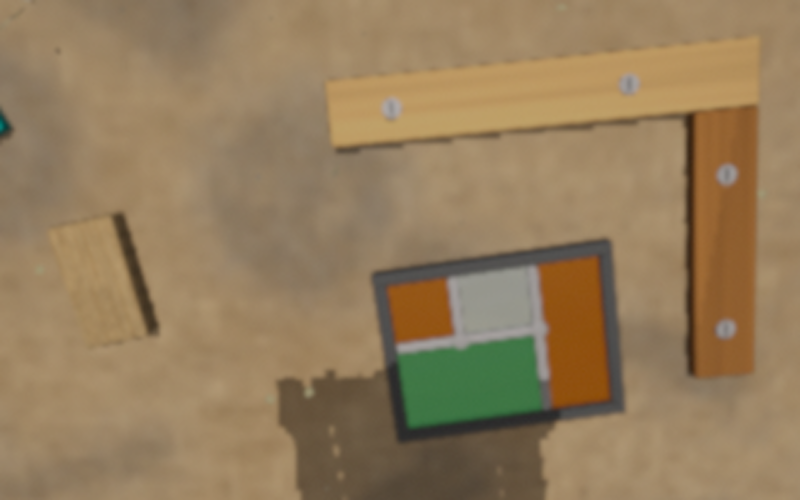

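Request:
jog_arm --deltas '[{"gripper":0,"translation":[-0.145,-0.06,-0.3],"dr":[0,0,0.01]},{"gripper":0,"translation":[-0.145,-0.06,-0.3],"dr":[0,0,0.01]},{"gripper":0,"translation":[-0.145,-0.06,-0.3],"dr":[0,0,0.01]},{"gripper":0,"translation":[-0.145,-0.06,-0.3],"dr":[0,0,0.01]},{"gripper":0,"translation":[-0.145,-0.06,-0.3],"dr":[0,0,0.01]},{"gripper":0,"translation":[-0.145,-0.06,-0.3],"dr":[0,0,0.01]},{"gripper":0,"translation":[-0.145,-0.06,-0.3],"dr":[0,0,0]},{"gripper":0,"translation":[-0.145,-0.06,-0.3],"dr":[0,0,0]},{"gripper":0,"translation":[-0.13,-0.06,-0.3],"dr":[0,0,0]},{"gripper":0,"translation":[0,0,0],"dr":[0,0,0]},{"gripper":0,"translation":[0,0,0],"dr":[0,0,0]}]'

```text
clock: 2.9
eef_pos: [477.0, 35.0, 66.1]
tcp_rot: [3.139, -0.0, -1.486]
contact_force: [1.4, -0.1, 0.5]
opening: 0.5
```

Request:
jog_arm --deltas '[{"gripper":0,"translation":[0,0,-0.1],"dr":[0,0,0]},{"gripper":0,"translation":[0,0,-0.1],"dr":[0,0,0]},{"gripper":0,"translation":[0,0,-0.05],"dr":[0,0,0]},{"gripper":0,"translation":[0,0,0],"dr":[0,0,0]},{"gripper":0,"translation":[0,0,0],"dr":[0,0,0]}]'

```text
clock: 3.32
eef_pos: [478.6, 36.2, 41.3]
tcp_rot: [3.142, 0.0, -1.484]
contact_force: [-0.2, -0.4, 0.1]
opening: 0.501
```

```bash
python3 - <<'E'
from h import *
import pickle
c=r.calibration("wrist");f=r.grab_frame("wrist");pickle.dump(c,open("w2.pkl","wb"));g=r.grab_frame("side")
s=r.sense();print(s["clock"],s["eef_pos"],s["tcp_rot"],s["contact_force"],s["opening"])
g=cv2.resize(g[130:290,190:390],(500,400),interpolation=2)
cv2.imwrite("pics/w2.png",np.hstack([cv2.resize(f,(0,0),fx=400/420*.5,fy=400/420),g])[:, :800])
E
```

```text
3.4167 [478.67380605  36.16323975  41.57268054] [-3.14109826e+00  3.97603889e-06 -1.48423224e+00] [-0.69234312  0.41275241  0.22276102] 0.5024067977577217
```

View pics/w2.png

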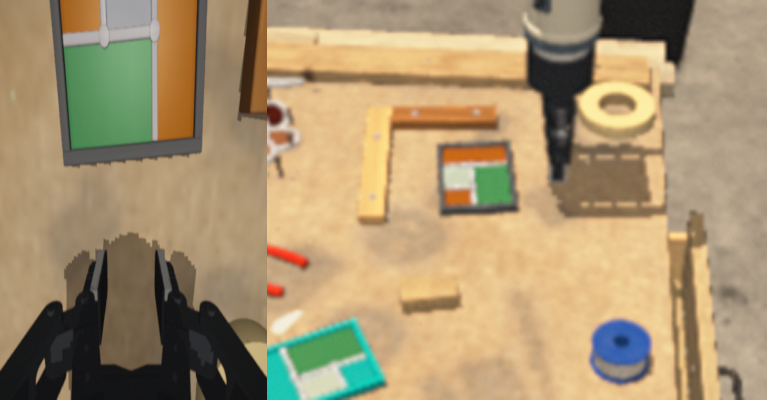

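The left half shows the half-open fingers centred before the panel's near edge, and the right half shows the hand clear of the tape. I'll lower it gently to find the bench.

Request:
jog_arm --deltas '[{"gripper":0,"translation":[0,0,-0.05],"dr":[0,0,0]},{"gripper":0,"translation":[0,0,-0.05],"dr":[0,0,0]},{"gripper":0,"translation":[0,0,0],"dr":[0,0,0]},{"gripper":0,"translation":[0,0,0],"dr":[0,0,0]}]'

```text
clock: 3.75
eef_pos: [478.0, 36.0, 30.9]
tcp_rot: [3.141, 0.0, -1.484]
contact_force: [0.5, 0.1, 0.4]
opening: 0.498
```

Request:
jog_arm --deltas '[{"gripper":0,"translation":[0,0,-0.02],"dr":[0,0,0]},{"gripper":0,"translation":[0,0,-0.02],"dr":[0,0,0]},{"gripper":0,"translation":[0,0,0],"dr":[0,0,0]},{"gripper":0,"translation":[0,0,0],"dr":[0,0,0]}]'

```text
clock: 4.08
eef_pos: [478.2, 36.0, 27.2]
tcp_rot: [3.141, 0.0, -1.484]
contact_force: [-0.1, -0.3, -0.3]
opening: 0.499
```

Request:
jog_arm --deltas '[{"gripper":0,"translation":[0,0,-0.02],"dr":[0,0,0]},{"gripper":0,"translation":[0,0,-0.01],"dr":[0,0,0]},{"gripper":0,"translation":[0,0,0],"dr":[0,0,0]},{"gripper":0,"translation":[0,0,0],"dr":[0,0,0]}]'

```text
clock: 4.42
eef_pos: [478.2, 36.0, 24.2]
tcp_rot: [3.141, 0.0, -1.484]
contact_force: [0.3, 0.1, 0.9]
opening: 0.504
```

Request:
jog_arm --deltas '[{"gripper":0,"translation":[0,0,-0.02],"dr":[0,0,0]},{"gripper":0,"translation":[0,0,0],"dr":[0,0,0]},{"gripper":0,"translation":[0,0,0],"dr":[0,0,0]}]'

```text
clock: 4.67
eef_pos: [478.5, 36.0, 23.1]
tcp_rot: [-3.141, -0.0, -1.484]
contact_force: [-3.8, -0.8, 15.2]
opening: 0.498
```

Request:
jog_arm --deltas '[{"gripper":0,"translation":[0,0,0.045],"dr":[0,0,0]},{"gripper":0,"translation":[0.08,0.007,0],"dr":[0,0,0]},{"gripper":0,"translation":[0.08,0.007,0],"dr":[0,0,0]},{"gripper":0,"translation":[0.08,0.007,0],"dr":[0,0,0]},{"gripper":0,"translation":[0.05,0.005,0],"dr":[0,0,0]},{"gripper":0,"translation":[0.05,0.005,0],"dr":[0,0,0]},{"gripper":0,"translation":[0.05,0.005,0],"dr":[0,0,0]},{"gripper":0,"translation":[0.05,0.005,0],"dr":[0,0,0]},{"gripper":0,"translation":[0.05,0.005,0],"dr":[0,0,0]},{"gripper":0,"translation":[0,0,0],"dr":[0,0,0]}]'

```text
clock: 5.5
eef_pos: [528.5, 40.7, 26.7]
tcp_rot: [-3.141, -0.0, -1.484]
contact_force: [-0.6, -0.5, 0.1]
opening: 0.503
```

Request:
jog_arm --deltas '[{"gripper":0,"translation":[0.05,0.004,0],"dr":[0,0,0]},{"gripper":0,"translation":[0.05,0.004,0],"dr":[0,0,0]},{"gripper":0,"translation":[0.05,0.005,0],"dr":[0,0,0]},{"gripper":0,"translation":[0.05,0.004,0],"dr":[0,0,0]},{"gripper":0,"translation":[0.05,0.005,0],"dr":[0,0,0]},{"gripper":0,"translation":[0.05,0.004,0],"dr":[0,0,0]}]'

```text
clock: 6.0
eef_pos: [557.9, 43.3, 26.8]
tcp_rot: [-3.142, 0.0, -1.485]
contact_force: [-0.9, 0.5, -0.4]
opening: 0.498
```

```bash
python3 - <<'E'
from h import *
import pickle
c=r.calibration("wrist");f=r.grab_frame("wrist");pickle.dump(c,open("w3.pkl","wb"))
s=r.sense();print(s["clock"],s["eef_pos"],s["contact_force"])
cv2.imwrite("pics/w3.png",f)
E
```

```text
6.05 [559.09111232  43.35339304  26.97321361] [-0.86252076  0.07544689 -0.01900371]
```

View pics/w3.png

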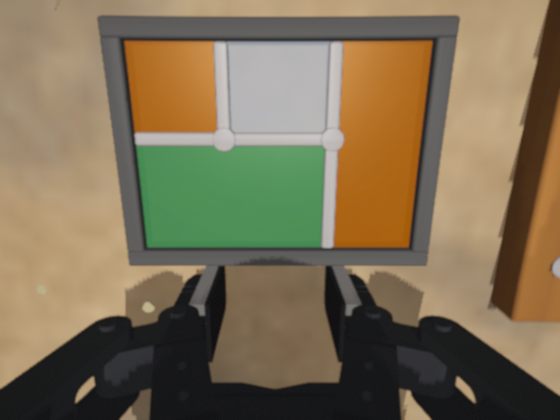

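The panel is now square against both fingers, moving toward the far batten.

Request:
jog_arm --deltas '[{"gripper":0,"translation":[0.03,0.003,0],"dr":[0,0,0]},{"gripper":0,"translation":[0.03,0.002,0],"dr":[0,0,0]},{"gripper":0,"translation":[0.02,0.002,0],"dr":[0,0,0]},{"gripper":0,"translation":[0.02,0.002,0],"dr":[0,0,0]},{"gripper":0,"translation":[0,0,0],"dr":[0,0,0]}]'

```text
clock: 6.47
eef_pos: [567.9, 44.1, 26.8]
tcp_rot: [-3.141, -0.0, -1.484]
contact_force: [0.3, -0.3, -0.3]
opening: 0.503
```

Request:
jog_arm --deltas '[{"gripper":0,"translation":[0.02,0.002,0],"dr":[0,0,0]},{"gripper":0,"translation":[0.01,0.001,0],"dr":[0,0,0]},{"gripper":0,"translation":[0,0,0],"dr":[0,0,0]}]'

```text
clock: 6.72
eef_pos: [570.6, 44.4, 26.8]
tcp_rot: [-3.141, -0.0, -1.484]
contact_force: [-0.4, 0.5, -0.2]
opening: 0.497
```

Request:
jog_arm --deltas '[{"gripper":0,"translation":[0.02,0.002,0],"dr":[0,0,0]},{"gripper":0,"translation":[0,0,0],"dr":[0,0,0]}]'

```text
clock: 6.88
eef_pos: [572.6, 44.6, 26.8]
tcp_rot: [-3.141, 0.0, -1.484]
contact_force: [-1.1, -0.8, -0.7]
opening: 0.503
```

Request:
jog_arm --deltas '[{"gripper":0,"translation":[0.02,0.002,0],"dr":[0,0,0]},{"gripper":0,"translation":[0,0,0],"dr":[0,0,0]}]'

```text
clock: 7.05
eef_pos: [574.7, 44.8, 26.8]
tcp_rot: [-3.141, -0.0, -1.484]
contact_force: [-1.3, -0.6, -0.6]
opening: 0.501
```

Request:
jog_arm --deltas '[{"gripper":0,"translation":[0.02,0.002,0],"dr":[0,0,0]},{"gripper":0,"translation":[0,0,0],"dr":[0,0,0]}]'

```text
clock: 7.22
eef_pos: [574.9, 44.9, 26.5]
tcp_rot: [3.138, 0.0, -1.484]
contact_force: [-6.5, -0.0, 4.5]
opening: 0.503
```

Request:
jog_arm --deltas '[{"gripper":0,"translation":[0.01,0.001,0],"dr":[0,0,0]},{"gripper":0,"translation":[0,0,0],"dr":[0,0,0]},{"gripper":0,"translation":[0,0,0],"dr":[0,0,0]}]'

```text
clock: 7.47
eef_pos: [575.0, 44.9, 26.4]
tcp_rot: [3.137, 0.0, -1.484]
contact_force: [-9.2, 0.1, 6.3]
opening: 0.501
```

```bash
python3 - <<'E'
from h import *
s=r.sense();print(s["contact_force"],s["wrist_torque"],s["eef_pos"])
import pickle
c=r.calibration("wrist");f=r.grab_frame("wrist");pickle.dump(c,open("w4.pkl","wb"))
cv2.imwrite("pics/w4.png",f)
E
```

```text
[-9.2480092   0.08798208  6.26566983] [-0.15002358  1.52744863  0.00404977] [574.9819082   44.88240845  26.4453062 ]
```

View pics/w4.png

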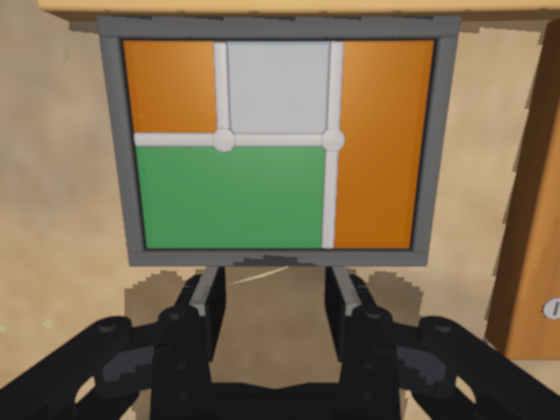

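The panel's far edge lies along the far batten (image row about 15). Next I back off, raise the hand, turn a quarter and go to the left edge.

Request:
jog_arm --deltas '[{"gripper":0,"translation":[-0.05,-0.005,0],"dr":[0,0,0]},{"gripper":0,"translation":[-0.15,-0.013,0],"dr":[0,0,0]},{"gripper":0,"translation":[-0.12,-0.01,0],"dr":[0,0,0]},{"gripper":0,"translation":[0,0,0.3],"dr":[0,0,0]},{"gripper":0,"translation":[0,0,0.3],"dr":[0,0,0]},{"gripper":0,"translation":[0,0,0.1],"dr":[0,0,0]},{"gripper":0,"translation":[0.05,0.085,0],"dr":[0,0,0.07]},{"gripper":0,"translation":[0.05,0.085,0],"dr":[0,0,0.07]},{"gripper":0,"translation":[0.05,0.085,0],"dr":[0,0,0.07]},{"gripper":0,"translation":[0.05,0.085,0],"dr":[0,0,0.07]},{"gripper":0,"translation":[0.05,0.085,0],"dr":[0,0,0.07]},{"gripper":0,"translation":[0.05,0.085,0],"dr":[0,0,0.07]}]'

```text
clock: 8.52
eef_pos: [576.1, 93.8, 96.7]
tcp_rot: [-3.14, -0.001, -0.819]
contact_force: [-0.8, 0.3, 0.3]
opening: 0.501
```

Request:
jog_arm --deltas '[{"gripper":0,"translation":[0.05,0.085,0],"dr":[0,0,0.07]},{"gripper":0,"translation":[0.05,0.085,0],"dr":[0,0,0.07]},{"gripper":0,"translation":[0.05,0.085,0],"dr":[0,0,0.07]},{"gripper":0,"translation":[0.05,0.085,0],"dr":[0,0,0.07]},{"gripper":0,"translation":[0.05,0.085,0],"dr":[0,0,0.07]},{"gripper":0,"translation":[0.05,0.085,0],"dr":[0,0,0.07]},{"gripper":0,"translation":[0.05,0.085,0],"dr":[0,0,0.07]},{"gripper":0,"translation":[0.05,0.085,0],"dr":[0,0,0.07]},{"gripper":0,"translation":[0,0,0],"dr":[0,0,0.02]},{"gripper":0,"translation":[0,0,0],"dr":[0,0,0]},{"gripper":0,"translation":[0,0,0],"dr":[0,0,0]}]'

```text
clock: 9.43
eef_pos: [615.5, 161.4, 96.5]
tcp_rot: [-3.142, -0.0, 0.085]
contact_force: [0.2, -0.2, -0.3]
opening: 0.498
```

```bash
python3 - <<'E'
from h import *
import pickle
s=r.sense();print(s["clock"],s["eef_pos"],s["tcp_rot"],s["contact_force"])
c=r.calibration("wrist");f=r.grab_frame("wrist");pickle.dump(c,open("w5.pkl","wb"));cv2.imwrite("pics/w5.png",f)
E
```

```text
9.4333 [615.46667738 161.39719558  96.54653755] [-3.14153757e+00 -4.62542495e-04  8.49898513e-02] [ 0.18942272 -0.24923296 -0.29597664]
```

View pics/w5.png

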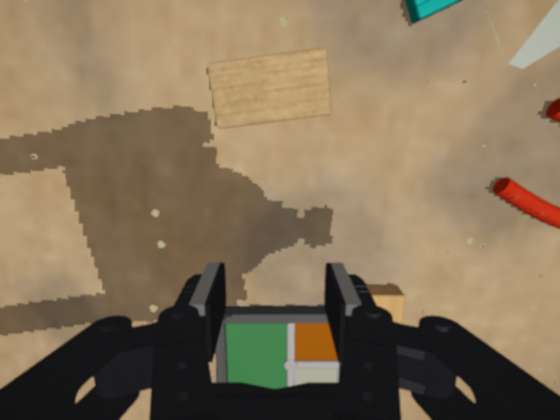

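Panel left edge at row ≈307 between the fingers, batten end at (385,288), block corners (208,64), (325,48), (330,115), (218,128).

```bash
python3 - <<'E'
from h import *
import pickle
c=pickle.load(open("w5.pkl","rb"));f=cv2.imread("pics/w5.png")
hand(c,dict(edge=([(230,307),(325,307)],12),batt=([(357,285),(402,286)],16),block=([(208,64),(325,48),(330,115),(218,128)],22)))
C=np.array([681,-42]);a=.0885;R=np.array([[np.cos(a),np.sin(a)],[-np.sin(a),np.cos(a)]])
for P in [onz(c,[(277,307)],12)[0],onz(c,np.array([(208,64),(325,48),(330,115),(218,128.)]),22).mean(0),[615.5,161.4]]: print((R@(P-C)).round(1))
E
```

```text
edge [[589.7, 109.9], [649.8, 115.0]] len [60.3 60.3] ang [   4.9 -175.1] ctr [619.8 112.4]
batt [[666.6, 134.0], [693.9, 135.7]] len [27.4 27.4] ang [   3.6 -176.4] ctr [680.2 134.8]
block [[573.1, 250.7], [630.0, 262.8], [636.6, 231.8], [579.2, 220.4]] len [58.1 31.6 58.5 30.9] ang [  12.   -78.1 -168.8  101.3] ctr [604.7 241.4]
[-47.7 159.2]
[-50.9 289.1]
[-47.3 208.4]
```

Request:
jog_arm --deltas '[{"gripper":0,"translation":[0,0,-0.25],"dr":[0,0,0]},{"gripper":0,"translation":[0,0,-0.25],"dr":[0,0,0]},{"gripper":0,"translation":[0,0,-0.15],"dr":[0,0,0]},{"gripper":0,"translation":[0,0,-0.05],"dr":[0,0,0]},{"gripper":0,"translation":[0,0,0],"dr":[0,0,0]},{"gripper":0,"translation":[0.006,-0.07,0],"dr":[0,0,0]},{"gripper":0,"translation":[0.006,-0.07,0],"dr":[0,0,0]},{"gripper":0,"translation":[0.006,-0.07,0],"dr":[0,0,0]},{"gripper":0,"translation":[0.004,-0.05,0],"dr":[0,0,0]},{"gripper":0,"translation":[0,0,0],"dr":[0,0,0]}]'

```text
clock: 10.32
eef_pos: [618.0, 133.9, 27.5]
tcp_rot: [3.142, -0.001, 0.085]
contact_force: [0.2, 0.2, -0.5]
opening: 0.503
```

Request:
jog_arm --deltas '[{"gripper":0,"translation":[0.004,-0.05,0],"dr":[0,0,0]},{"gripper":0,"translation":[0.005,-0.05,0],"dr":[0,0,0]},{"gripper":0,"translation":[0.004,-0.05,0],"dr":[0,0,0]},{"gripper":0,"translation":[0.005,-0.05,0],"dr":[0,0,0]},{"gripper":0,"translation":[0.004,-0.05,0],"dr":[0,0,0]},{"gripper":0,"translation":[0.004,-0.05,0],"dr":[0,0,0]},{"gripper":0,"translation":[0.004,-0.05,0],"dr":[0,0,0]},{"gripper":0,"translation":[0,0,0],"dr":[0,0,0]}]'

```text
clock: 10.98
eef_pos: [620.6, 99.3, 26.8]
tcp_rot: [3.141, -0.0, 0.086]
contact_force: [0.3, -0.7, 0.1]
opening: 0.496
```

Request:
jog_arm --deltas '[{"gripper":0,"translation":[0.002,-0.03,0],"dr":[0,0,0]},{"gripper":0,"translation":[0.003,-0.03,0],"dr":[0,0,0]},{"gripper":0,"translation":[0.003,-0.03,0],"dr":[0,0,0]},{"gripper":0,"translation":[0,0,0],"dr":[0,0,0]}]'

```text
clock: 11.32
eef_pos: [621.3, 90.8, 26.8]
tcp_rot: [3.141, 0.0, 0.086]
contact_force: [0.4, -0.2, 1.0]
opening: 0.497
```

Request:
jog_arm --deltas '[{"gripper":0,"translation":[0.002,-0.02,0],"dr":[0,0,0]},{"gripper":0,"translation":[0,0,0],"dr":[0,0,0]}]'

```text
clock: 11.48
eef_pos: [621.5, 89.0, 26.7]
tcp_rot: [3.141, 0.0, 0.086]
contact_force: [0.9, -0.9, 0.3]
opening: 0.501
```

Request:
jog_arm --deltas '[{"gripper":0,"translation":[0.002,-0.02,0],"dr":[0,0,0]},{"gripper":0,"translation":[0,0,0],"dr":[0,0,0]}]'

```text
clock: 11.65
eef_pos: [621.7, 87.1, 26.7]
tcp_rot: [3.142, 0.0, 0.086]
contact_force: [-0.1, -0.5, 0.4]
opening: 0.502
```

Request:
jog_arm --deltas '[{"gripper":0,"translation":[0.002,-0.02,0],"dr":[0,0,0]},{"gripper":0,"translation":[0,0,0],"dr":[0,0,0]}]'

```text
clock: 11.82
eef_pos: [621.8, 85.1, 26.7]
tcp_rot: [3.142, 0.0, 0.086]
contact_force: [0.1, 0.0, 0.0]
opening: 0.498
```

Request:
jog_arm --deltas '[{"gripper":0,"translation":[0.002,-0.02,0],"dr":[0,0,0]},{"gripper":0,"translation":[0,0,0],"dr":[0,0,0]}]'

```text
clock: 11.98
eef_pos: [621.9, 84.4, 26.8]
tcp_rot: [-3.14, 0.0, 0.086]
contact_force: [-1.1, 9.2, -0.9]
opening: 0.499
```

Request:
jog_arm --deltas '[{"gripper":0,"translation":[0.002,-0.02,0],"dr":[0,0,0]},{"gripper":0,"translation":[0,0,0],"dr":[0,0,0]}]'

```text
clock: 12.15
eef_pos: [621.9, 84.2, 26.8]
tcp_rot: [-3.138, 0.0, 0.085]
contact_force: [-2.1, 19.9, -0.7]
opening: 0.501
```

```bash
python3 - <<'E'
from h import *
s=r.sense();print(s["contact_force"],s["wrist_torque"],s["eef_pos"])
import pickle
f=r.grab_frame("wrist");g=r.grab_frame("scene")
cv2.imwrite("pics/w6.png",np.vstack([f[260:],cv2.resize(g[130:230,220:420],(560,280),interpolation=2)]))
E
```

```text
[-2.13924523 19.91832206 -0.73120083] [ 3.34977824  0.45311347 -0.00886944] [621.94958273  84.1927389   26.78438516]
```

View pics/w6.png

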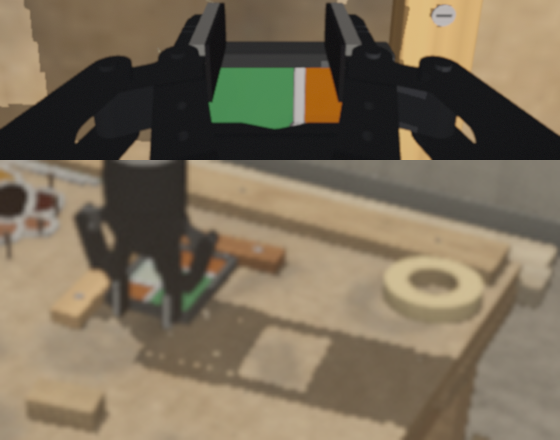

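Firm contact on the right batten (about 20 N). I'll back off and look from above.

Request:
jog_arm --deltas '[{"gripper":0,"translation":[-0.004,0.05,0],"dr":[0,0,0]},{"gripper":0,"translation":[-0.014,0.15,0],"dr":[0,0,0]},{"gripper":0,"translation":[-0.014,0.15,0],"dr":[0,0,0]},{"gripper":0,"translation":[0,0,0.35],"dr":[0,0,0]},{"gripper":0,"translation":[0,0,0.4],"dr":[0,0,0]},{"gripper":0,"translation":[0.1,-0.15,0.35],"dr":[0,0,0]},{"gripper":0,"translation":[0.1,-0.2,0.3],"dr":[0,0,0]},{"gripper":0,"translation":[0.1,-0.2,0.3],"dr":[0,0,0]},{"gripper":0,"translation":[0,0,0.3],"dr":[0,0,0]},{"gripper":0,"translation":[0,0,0],"dr":[0,0,0]},{"gripper":0,"translation":[0,0,0],"dr":[0,0,0]},{"gripper":0,"translation":[0,0,0],"dr":[0,0,0]}]'

```text
clock: 13.25
eef_pos: [648.5, 62.1, 226.2]
tcp_rot: [3.142, 0.001, 0.087]
contact_force: [-0.1, -0.4, -0.2]
opening: 0.501
```

```bash
python3 - <<'E'
from h import *
import pickle
s=r.sense();print(s["clock"],s["eef_pos"],s["contact_force"])
c=r.calibration("wrist");f=r.grab_frame("wrist");pickle.dump(c,open("w7.pkl","wb"));cv2.imwrite("pics/w7.png",f)
E
```

```text
13.25 [648.52830838  62.0732102  226.19327248] [-0.10096528 -0.42830532 -0.20142703]
```

View pics/w7.png

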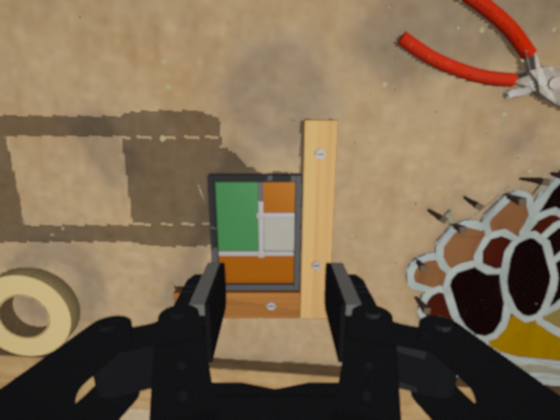

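Panel appears snug in both battens (far batten edge at column ≈302, right batten edge at row ≈291). Checking the seams in numbers.

```bash
python3 - <<'E'
from h import *
import pickle
c=pickle.load(open("w7.pkl","rb"));f=cv2.imread("pics/w7.png").astype(int)
for y in (140,160,180,200,220,240,260,280): print(y,"cols294-309",f[y,294:310,2].tolist(),"| left 206-220",f[y,206:221,2].tolist())
for x in (232,250,270,290): print(x,"rows 284-298",f[284:299,x,2].tolist(),f[284:299,x,0].tolist())
E
```

```text
140 cols294-309 [152, 152, 154, 154, 155, 148, 129, 106, 97, 121, 164, 193, 202, 205, 204, 204] | left 206-220 [110, 110, 110, 110, 110, 110, 109, 109, 109, 109, 111, 111, 109, 109, 109]
160 cols294-309 [172, 172, 173, 173, 173, 167, 145, 118, 111, 141, 179, 198, 204, 204, 205, 204] | left 206-220 [110, 110, 109, 109, 109, 108, 108, 108, 108, 107, 107, 106, 106, 104, 103]
180 cols294-309 [93, 88, 89, 93, 94, 94, 87, 78, 109, 162, 192, 203, 205, 205, 204, 204] | left 206-220 [100, 80, 60, 51, 51, 50, 48, 48, 49, 50, 50, 51, 51, 50, 51]
200 cols294-309 [144, 111, 92, 92, 93, 93, 88, 91, 132, 176, 197, 204, 205, 205, 204, 205] | left 206-220 [101, 93, 75, 59, 52, 52, 49, 49, 46, 45, 58, 67, 71, 72, 72]
220 cols294-309 [130, 97, 89, 92, 93, 90, 88, 112, 160, 190, 202, 204, 205, 205, 204, 205] | left 206-220 [97, 96, 91, 76, 60, 53, 50, 50, 49, 47, 47, 56, 65, 69, 69]
240 cols294-309 [120, 94, 91, 91, 91, 87, 89, 126, 173, 196, 203, 205, 205, 205, 205, 205] | left 206-220 [101, 102, 102, 96, 80, 62, 54, 52, 50, 49, 46, 48, 56, 66, 68]
260 cols294-309 [104, 88, 90, 90, 88, 86, 104, 151, 18
[... 173 characters left out ...]
 194, 203, 204, 204, 204, 204, 204, 204] | left 206-220 [80, 80, 80, 80, 80, 79, 70, 49, 27, 18, 16, 16, 14, 19, 12]
232 rows 284-298 [66, 76, 85, 86, 86, 82, 79, 91, 122, 154, 168, 171, 169, 166, 160] [59, 75, 83, 83, 82, 74, 55, 37, 39, 51, 58, 59, 58, 56, 53]
250 rows 284-298 [67, 79, 86, 86, 86, 83, 80, 92, 123, 154, 168, 171, 170, 166, 165] [60, 77, 84, 84, 83, 75, 56, 38, 39, 51, 59, 59, 59, 57, 56]
270 rows 284-298 [66, 79, 87, 88, 87, 83, 80, 91, 122, 152, 167, 169, 168, 165, 163] [59, 77, 84, 85, 84, 75, 56, 39, 40, 51, 57, 59, 58, 56, 55]
290 rows 284-298 [67, 79, 88, 88, 88, 84, 79, 89, 119, 150, 164, 167, 165, 162, 161] [60, 77, 85, 86, 85, 76, 56, 37, 38, 50, 57, 57, 56, 54, 55]
```

```bash
python3 - <<'E'
from h import *
import pickle
c=pickle.load(open("w5.pkl","rb"));c1=pickle.load(open("w1.pkl","rb"))
hand(c,dict(t=([(414,22),(405,0)],12)));hand(c1,dict(t=([(54,146),(112,108),(0,78)],12)))
C=np.array([681,-42]);a=.0870;R=np.array([[np.cos(a),np.sin(a)],[-np.sin(a),np.cos(a)]])
for u,v in [(-50,350),(-50,325),(-47,147)]: print(u,v,C+R.T@[u,v])
E
```

```text
t [[674.2, 279.6], [667.8, 288.8]] len [11.2 11.2] ang [124.8 -55.2] ctr [671.  284.2]
t [[636.1, 353.8], [679.7, 278.9], [711.8, 399.2]] len [ 86.7 124.5  88.3] ang [ -59.8   75.  -149.1] ctr [675.8 344. ]
-50 350 [600.77750382 302.33174571]
-50 325 [602.94976109 277.42629855]
-47 147 [621.40488655 100.36018563]
```

Request:
jog_arm --deltas '[{"gripper":0.4,"translation":[-0.058,0.28,-0.1],"dr":[0,0,0]},{"gripper":0.4,"translation":[-0.058,0.28,-0.1],"dr":[0,0,0]},{"gripper":0.4,"translation":[-0.058,0.28,-0.15],"dr":[0,0,0]},{"gripper":0.4,"translation":[-0.058,0.28,-0.15],"dr":[0,0,0]},{"gripper":0.4,"translation":[-0.058,0.28,-0.15],"dr":[0,0,0]},{"gripper":0.4,"translation":[-0.058,0.28,-0.15],"dr":[0,0,0]},{"gripper":0.4,"translation":[-0.058,0.28,-0.2],"dr":[0,0,0]},{"gripper":0.4,"translation":[-0.058,0.26,-0.25],"dr":[0,0,0]},{"gripper":0.4,"translation":[0,0,0],"dr":[0,0,0]},{"gripper":0.4,"translation":[0,0,0],"dr":[0,0,0]}]'

```text
clock: 14.13
eef_pos: [599.9, 284.2, 98.4]
tcp_rot: [3.139, 0.006, 0.089]
contact_force: [-0.6, -0.2, -0.1]
opening: 0.302
```

Request:
jog_arm --deltas '[{"gripper":0.4,"translation":[0,0,-0.3],"dr":[0,0,0]},{"gripper":0.4,"translation":[0,0,-0.25],"dr":[0,0,0]},{"gripper":0.4,"translation":[0,0,-0.1],"dr":[0,0,0]},{"gripper":0.4,"translation":[0,0,0],"dr":[0,0,0]},{"gripper":0.4,"translation":[0,0,0],"dr":[0,0,0]}]'

```text
clock: 14.55
eef_pos: [602.8, 282.7, 37.0]
tcp_rot: [3.141, 0.001, 0.086]
contact_force: [0.4, -0.7, 0.7]
opening: 0.305
```

Request:
jog_arm --deltas '[{"gripper":0.4,"translation":[0,0,-0.06],"dr":[0,0,0]},{"gripper":0.4,"translation":[0,0,0],"dr":[0,0,0]},{"gripper":0.4,"translation":[0.004,-0.05,0],"dr":[0,0,0]},{"gripper":0.4,"translation":[0.004,-0.05,0],"dr":[0,0,0]},{"gripper":0.4,"translation":[0.004,-0.05,0],"dr":[0,0,0]},{"gripper":0.4,"translation":[0.004,-0.05,0],"dr":[0,0,0]},{"gripper":0.4,"translation":[0.004,-0.05,0],"dr":[0,0,0]},{"gripper":0.4,"translation":[0.005,-0.06,0],"dr":[0,0,0]},{"gripper":0.4,"translation":[0.005,-0.06,0],"dr":[0,0,0]},{"gripper":0.4,"translation":[0.005,-0.06,0],"dr":[0,0,0]},{"gripper":0.4,"translation":[0.005,-0.06,0],"dr":[0,0,0]},{"gripper":0.4,"translation":[0.005,-0.06,0],"dr":[0,0,0]}]'

```text
clock: 15.55
eef_pos: [607.2, 227.6, 30.7]
tcp_rot: [3.142, 0.0, 0.086]
contact_force: [-0.2, 0.6, 0.4]
opening: 0.298
```

Request:
jog_arm --deltas '[{"gripper":0.4,"translation":[0.005,-0.06,0],"dr":[0,0,0]},{"gripper":0.4,"translation":[0.005,-0.06,0],"dr":[0,0,0]},{"gripper":0.4,"translation":[0.005,-0.06,0],"dr":[0,0,0]},{"gripper":0.4,"translation":[0.005,-0.06,0],"dr":[0,0,0]},{"gripper":0.4,"translation":[0.005,-0.06,0],"dr":[0,0,0]},{"gripper":0.4,"translation":[0.005,-0.06,0],"dr":[0,0,0]},{"gripper":0.4,"translation":[0,0,0],"dr":[0,0,0]}]'

```text
clock: 16.13
eef_pos: [610.2, 191.1, 30.7]
tcp_rot: [3.141, 0.0, 0.086]
contact_force: [-0.6, 0.5, -0.1]
opening: 0.302
```

```bash
python3 - <<'E'
from h import *
import pickle
s=r.sense();print(s["clock"],s["eef_pos"],s["contact_force"])
f=r.grab_frame("wrist");c=r.calibration("wrist");pickle.dump(c,open("w8.pkl","wb"));g=r.grab_frame("side")
cv2.imwrite("pics/w8.png",np.vstack([f[150:],cv2.resize(g[160:300,200:400],(560,300),interpolation=2)]))
E
```

```text
16.1333 [610.18840829 191.05348285  30.70733022] [-0.61001767  0.50538525 -0.05244855]
```

View pics/w8.png

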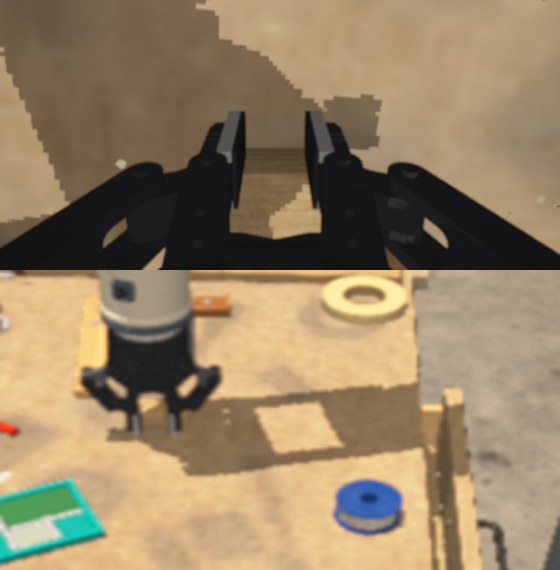

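The block is being pushed ahead of both fingers (its left side is at row ≈148 of the top crop), square to the hand. Carrying on.

Request:
jog_arm --deltas '[{"gripper":0.4,"translation":[0.005,-0.055,0],"dr":[0,0,0]},{"gripper":0.4,"translation":[0.005,-0.055,0],"dr":[0,0,0]},{"gripper":0.4,"translation":[0.005,-0.055,0],"dr":[0,0,0]},{"gripper":0.4,"translation":[0.005,-0.055,0],"dr":[0,0,0]},{"gripper":0.4,"translation":[0.005,-0.055,0],"dr":[0,0,0]},{"gripper":0.4,"translation":[0.005,-0.055,0],"dr":[0,0,0]},{"gripper":0.4,"translation":[0.005,-0.055,0],"dr":[0,0,0]},{"gripper":0.4,"translation":[0.005,-0.055,0],"dr":[0,0,0]},{"gripper":0.4,"translation":[0.005,-0.055,0],"dr":[0,0,0]},{"gripper":0.4,"translation":[0.005,-0.055,0],"dr":[0,0,0]},{"gripper":0.4,"translation":[0.005,-0.055,0],"dr":[0,0,0]},{"gripper":0.4,"translation":[0,0,0],"dr":[0,0,0]}]'

```text
clock: 17.23
eef_pos: [615.7, 130.7, 30.7]
tcp_rot: [3.141, 0.0, 0.086]
contact_force: [0.7, -0.2, 0.3]
opening: 0.294
```

Request:
jog_arm --deltas '[{"gripper":0.4,"translation":[0.003,-0.03,0],"dr":[0,0,0]},{"gripper":0.4,"translation":[0.002,-0.03,0],"dr":[0,0,0]},{"gripper":0.4,"translation":[0.002,-0.03,0],"dr":[0,0,0]},{"gripper":0.4,"translation":[0,0,0],"dr":[0,0,0]}]'

```text
clock: 17.57
eef_pos: [616.4, 122.3, 30.7]
tcp_rot: [3.141, 0.0, 0.086]
contact_force: [0.2, 1.1, -0.8]
opening: 0.299
```

Request:
jog_arm --deltas '[{"gripper":0.4,"translation":[0.002,-0.02,0],"dr":[0,0,0]},{"gripper":0.4,"translation":[0,0,0],"dr":[0,0,0]}]'

```text
clock: 17.73
eef_pos: [616.6, 120.6, 30.8]
tcp_rot: [3.142, 0.0, 0.086]
contact_force: [-0.4, 0.5, 0.2]
opening: 0.298
```

Request:
jog_arm --deltas '[{"gripper":0.4,"translation":[0.002,-0.02,0],"dr":[0,0,0]},{"gripper":0.4,"translation":[0,0,0],"dr":[0,0,0]}]'

```text
clock: 17.9
eef_pos: [616.8, 118.6, 30.8]
tcp_rot: [3.142, 0.0, 0.086]
contact_force: [0.9, -0.1, -0.9]
opening: 0.303
```

Request:
jog_arm --deltas '[{"gripper":0.4,"translation":[0.001,-0.015,0],"dr":[0,0,0]},{"gripper":0.4,"translation":[0,0,0],"dr":[0,0,0]}]'

```text
clock: 18.07
eef_pos: [616.9, 117.2, 30.8]
tcp_rot: [3.142, 0.0, 0.086]
contact_force: [0.1, -0.1, 0.4]
opening: 0.301
```

Request:
jog_arm --deltas '[{"gripper":0.4,"translation":[0.001,-0.01,0],"dr":[0,0,0]},{"gripper":0.4,"translation":[0,0,0],"dr":[0,0,0]}]'

```text
clock: 18.23
eef_pos: [617.0, 116.3, 30.8]
tcp_rot: [-3.141, -0.0, 0.086]
contact_force: [0.4, 1.0, -0.6]
opening: 0.301
```

Request:
jog_arm --deltas '[{"gripper":0.4,"translation":[0.001,-0.01,0],"dr":[0,0,0]},{"gripper":0.4,"translation":[0,0,0],"dr":[0,0,0]}]'

```text
clock: 18.4
eef_pos: [617.0, 116.2, 30.9]
tcp_rot: [-3.14, -0.0, 0.086]
contact_force: [-1.9, 7.2, 0.8]
opening: 0.303
```

Request:
jog_arm --deltas '[{"gripper":0.4,"translation":[0.001,-0.01,0],"dr":[0,0,0]},{"gripper":0.4,"translation":[0,0,0],"dr":[0,0,0]}]'

```text
clock: 18.57
eef_pos: [617.0, 116.1, 31.0]
tcp_rot: [-3.139, -0.0, 0.086]
contact_force: [-1.2, 11.9, 1.7]
opening: 0.3
```

Contact came exactly where it should (the tool stands 32 mm out from the panel-home contact). I'll back off, lift and check from above.

Request:
jog_arm --deltas '[{"gripper":0.4,"translation":[-0.003,0.03,0],"dr":[0,0,0]},{"gripper":0.4,"translation":[-0.014,0.15,0],"dr":[0,0,0]},{"gripper":0.4,"translation":[-0.014,0.15,0],"dr":[0,0,0]},{"gripper":0.4,"translation":[0,0,0.35],"dr":[0,0,0]},{"gripper":0.4,"translation":[0,0,0.4],"dr":[0,0,0]},{"gripper":0.4,"translation":[0.1,-0.15,0.35],"dr":[0,0,0]},{"gripper":0.4,"translation":[0.1,-0.25,0.3],"dr":[0,0,0]},{"gripper":0.4,"translation":[0.1,-0.25,0.3],"dr":[0,0,0]},{"gripper":0.4,"translation":[0.0,-0.2,0.3],"dr":[0,0,0]},{"gripper":0.4,"translation":[0,0,0],"dr":[0,0,0]},{"gripper":0.4,"translation":[0,0,0],"dr":[0,0,0]},{"gripper":0.4,"translation":[0,0,0],"dr":[0,0,0]}]'

```text
clock: 19.57
eef_pos: [643.6, 63.2, 230.2]
tcp_rot: [-3.141, 0.001, 0.086]
contact_force: [0.7, 0.2, -0.4]
opening: 0.299
```

```bash
python3 - <<'E'
from h import *
import pickle
s=r.sense();print(s["clock"],s["eef_pos"],s["contact_force"])
c=r.calibration("wrist");F=r.grab_frame("wrist");pickle.dump(c,open("w9.pkl","wb"));cv2.imwrite("pics/w9.png",F)
cv2.imwrite("pics/w9c.png",cv2.resize(F[70:330,160:400],(554,600),interpolation=2))
f=F.astype(int)
for y in range(150,300,15): print(y,f[y,290:312,2].tolist())
E
```

```text
19.5667 [643.5566249   63.2417232  230.18534319] [ 0.65905932  0.22378146 -0.41237399]
150 [166, 164, 161, 160, 161, 161, 163, 164, 164, 165, 166, 167, 166, 159, 139, 116, 105, 105, 137, 177, 198, 205]
165 [178, 179, 178, 179, 179, 180, 180, 180, 179, 178, 177, 177, 177, 171, 150, 124, 109, 120, 158, 189, 203, 206]
180 [95, 95, 96, 96, 95, 96, 96, 96, 96, 93, 90, 91, 94, 95, 95, 88, 83, 120, 170, 196, 205, 206]
195 [176, 176, 176, 176, 176, 177, 178, 177, 169, 143, 108, 92, 94, 94, 93, 90, 96, 138, 180, 200, 205, 206]
210 [170, 171, 172, 171, 171, 171, 172, 170, 158, 129, 98, 92, 94, 94, 92, 91, 117, 164, 193, 204, 206, 206]
225 [173, 172, 172, 172, 172, 172, 172, 166, 147, 114, 93, 91, 93, 91, 86, 87, 129, 175, 198, 205, 206, 206]
240 [170, 170, 170, 170, 170, 171, 171, 163, 137, 103, 91, 93, 92, 90, 87, 102, 149, 186, 202, 206, 206, 206]
255 [166, 166, 166, 166, 166, 167, 166, 157, 129, 97, 90, 92, 91, 89, 91, 122, 168, 195, 205, 206, 206, 206]
270 [159, 159, 159, 159, 159, 158, 157, 143, 116, 93, 89, 91, 90, 82, 64, 37, 20, 19, 14, 18, 27, 48]
285 [84, 83, 84, 85, 85, 85, 84, 83, 82, 86, 89, 89, 87, 79, 58, 33, 17, 16, 14, 14, 16, 19]
```

View pics/w9c.png

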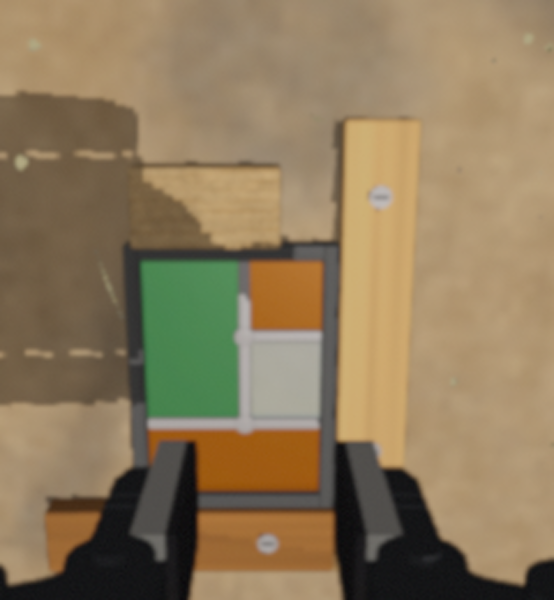

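The block lies flat on the panel's left edge, but it sits toward the robot from the middle: block columns 132–280, panel edge 126–337. I'll measure the offset.

```bash
python3 - <<'E'
from h import *
import pickle
c=pickle.load(open("w9.pkl","rb"))
px=lambda L:[(160+x*240/554,70+y*260/600) for x,y in L]
C=np.array([681,-42]);a=.087;R=np.array([[np.cos(a),np.sin(a)],[-np.sin(a),np.cos(a)]])
for n,L,z in [("block",[(132,165),(280,165),(280,248)],22),("panel",[(126,243),(337,243)],12),("batten",[(340,122),(337,430)],16),("right",[(200,509),(330,509)],16)]:
    print(n,((onz(c,px(L),z)-C)@R.T).round(1).tolist())
for u,v in [(-130,138),(-101,138)]: print(u,v,C+R.T@[u,v])
f=cv2.imread("pics/w9.png").astype(int)
for y in (150,160,170): print(y,f[y,210:226,2].tolist(),f[y,274:290,2].tolist())
for x in (225,240,255,270,278): print(x,f[170:184,x,2].tolist())
E
```

```text
block [[-81.5, 152.3], [-24.2, 152.3], [-24.0, 119.9]]
panel [[-87.0, 120.2], [-0.5, 120.1]]
batten [[-0.8, 168.2], [1.0, 39.1]]
right [[-59.2, 1.2], [-1.2, 1.2]]
-130 138 [539.5008146  84.1823305]
-101 138 [568.3911333   86.70214894]
150 [111, 112, 110, 110, 110, 111, 115, 116, 116, 116, 117, 118, 119, 122, 125, 137] [182, 183, 183, 183, 185, 185, 179, 168, 163, 167, 169, 169, 169, 169, 169, 168]
160 [111, 110, 111, 111, 109, 108, 112, 117, 119, 121, 122, 121, 119, 116, 114, 115] [182, 183, 184, 184, 184, 183, 179, 171, 169, 172, 173, 173, 172, 172, 172, 173]
170 [111, 111, 110, 110, 108, 107, 106, 107, 109, 111, 114, 116, 118, 117, 116, 115] [182, 183, 184, 184, 184, 183, 178, 173, 175, 177, 179, 181, 181, 180, 179, 178]
225 [115, 115, 116, 117, 116, 115, 110, 95, 69, 52, 52, 51, 54, 64]
240 [116, 117, 120, 120, 118, 115, 107, 92, 68, 53, 51, 51, 56, 67]
255 [183, 184, 188, 192, 188, 173, 138, 101, 70, 54, 52, 53, 59, 69]
270 [179, 182, 183, 179, 164, 136, 114, 95, 70, 54, 51, 62, 95, 139]
278 [184, 186, 184, 183, 175, 156, 127, 101, 71, 54, 52, 62, 98, 141]
```

All the lengths agree: the panel is home, and the block is flush from v = 120 to 152 mm. The block's centre is about 9 mm short of the middle, so I'll nudge it along the edge from its near end with the fingers shut, then re-press it.

Request:
jog_arm --deltas '[{"gripper":1,"translation":[-0.07,0.017,-0.08],"dr":[0,0,-0.0715]},{"gripper":1,"translation":[-0.07,0.017,-0.08],"dr":[0,0,-0.0715]},{"gripper":1,"translation":[-0.07,0.017,-0.08],"dr":[0,0,-0.0715]},{"gripper":1,"translation":[-0.07,0.017,-0.08],"dr":[0,0,-0.0715]},{"gripper":1,"translation":[-0.07,0.017,-0.08],"dr":[0,0,-0.0715]},{"gripper":1,"translation":[-0.07,0.017,-0.08],"dr":[0,0,-0.0715]},{"gripper":1,"translation":[-0.07,0.017,-0.08],"dr":[0,0,-0.0715]},{"gripper":1,"translation":[-0.07,0.017,-0.08],"dr":[0,0,-0.0715]},{"gripper":1,"translation":[-0.07,0.017,-0.08],"dr":[0,0,-0.0715]},{"gripper":1,"translation":[-0.07,0.017,-0.08],"dr":[0,0,-0.0715]},{"gripper":1,"translation":[-0.07,0.017,-0.08],"dr":[0,0,-0.0715]},{"gripper":1,"translation":[-0.07,0.017,-0.08],"dr":[0,0,-0.0715]}]'

```text
clock: 20.62
eef_pos: [558.4, 83.8, 132.8]
tcp_rot: [3.139, 0.001, -1.266]
contact_force: [0.3, 0.0, 0.1]
opening: -0.002
```

Request:
jog_arm --deltas '[{"gripper":1,"translation":[-0.07,0.017,-0.08],"dr":[0,0,-0.0715]},{"gripper":1,"translation":[-0.07,0.017,-0.08],"dr":[0,0,-0.0715]},{"gripper":1,"translation":[0,0,0],"dr":[0,0,0]},{"gripper":1,"translation":[0,0,0],"dr":[0,0,0]},{"gripper":1,"translation":[0,0,0],"dr":[0,0,0]}]'

```text
clock: 21.03
eef_pos: [546.2, 86.6, 118.5]
tcp_rot: [3.141, -0.0, -1.482]
contact_force: [-0.2, -0.3, 0.3]
opening: 0.003
```

Request:
jog_arm --deltas '[{"gripper":1,"translation":[0,0,-0.35],"dr":[0,0,0]},{"gripper":1,"translation":[0,0,-0.3],"dr":[0,0,0]},{"gripper":1,"translation":[0,0,-0.17],"dr":[0,0,0]},{"gripper":1,"translation":[0,0,-0.05],"dr":[0,0,0]},{"gripper":1,"translation":[0,0,0],"dr":[0,0,0]},{"gripper":1,"translation":[0.08,0.007,0],"dr":[0,0,0]},{"gripper":1,"translation":[0.08,0.007,0],"dr":[0,0,0]},{"gripper":1,"translation":[0.06,0.005,0],"dr":[0,0,0]},{"gripper":1,"translation":[0,0,0],"dr":[0,0,0]}]'

```text
clock: 21.78
eef_pos: [571.2, 88.3, 33.3]
tcp_rot: [-3.137, 0.0, -1.486]
contact_force: [-0.4, -0.2, -0.5]
opening: 0.002
```

Request:
jog_arm --deltas '[{"gripper":1,"translation":[0.03,0.003,0],"dr":[0,0,0]},{"gripper":1,"translation":[0.03,0.003,0],"dr":[0,0,0]},{"gripper":1,"translation":[0.03,0.002,0],"dr":[0,0,0]},{"gripper":1,"translation":[0.03,0.003,0],"dr":[0,0,0]},{"gripper":1,"translation":[0.02,0.002,0],"dr":[0,0,0]},{"gripper":1,"translation":[0,0,0],"dr":[0,0,0]}]'

```text
clock: 22.28
eef_pos: [582.6, 89.3, 31.8]
tcp_rot: [-3.141, 0.0, -1.486]
contact_force: [0.4, -0.8, -0.1]
opening: 0.001
```

```bash
python3 - <<'E'
from h import *
import pickle
s=r.sense();print(s["clock"],s["eef_pos"],s["contact_force"])
c=r.calibration("wrist");F=r.grab_frame("wrist");pickle.dump(c,open("w10.pkl","wb"));cv2.imwrite("pics/w10.png",F)
E
```

```text
22.2833 [582.55469773  89.34752292  31.79823829] [ 0.37996518 -0.75714496 -0.08703024]
```

Request:
jog_arm --deltas '[{"gripper":1,"translation":[-0.05,-0.004,0],"dr":[0,0,0]},{"gripper":1,"translation":[-0.15,-0.013,0],"dr":[0,0,0]},{"gripper":1,"translation":[-0.15,-0.013,0],"dr":[0,0,0]},{"gripper":0.4,"translation":[0,0,0.35],"dr":[0,0,0]},{"gripper":0.4,"translation":[0,0,0.35],"dr":[0,0,0]},{"gripper":0.4,"translation":[0,0,0.1],"dr":[0,0,0]},{"gripper":0.4,"translation":[0.05,0.048,0],"dr":[0,0,0.0715]},{"gripper":0.4,"translation":[0.05,0.048,0],"dr":[0,0,0.0715]},{"gripper":0.4,"translation":[0.05,0.048,0],"dr":[0,0,0.0715]},{"gripper":0.4,"translation":[0.05,0.048,0],"dr":[0,0,0.0715]},{"gripper":0.4,"translation":[0.05,0.048,0],"dr":[0,0,0.0715]},{"gripper":0.4,"translation":[0.05,0.048,0],"dr":[0,0,0.0715]}]'

```text
clock: 23.33
eef_pos: [576.8, 115.3, 111.5]
tcp_rot: [3.141, 0.0, -0.807]
contact_force: [-0.1, -0.1, 0.3]
opening: 0.299
```

Request:
jog_arm --deltas '[{"gripper":0.4,"translation":[0.05,0.048,0],"dr":[0,0,0.0715]},{"gripper":0.4,"translation":[0.05,0.048,0],"dr":[0,0,0.0715]},{"gripper":0.4,"translation":[0.05,0.048,0],"dr":[0,0,0.0715]},{"gripper":0.4,"translation":[0.05,0.048,0],"dr":[0,0,0.0715]},{"gripper":0.4,"translation":[0.05,0.048,0],"dr":[0,0,0.0715]},{"gripper":0.4,"translation":[0.05,0.048,0],"dr":[0,0,0.0715]},{"gripper":0.4,"translation":[0.05,0.048,0],"dr":[0,0,0.0715]},{"gripper":0.4,"translation":[0.05,0.048,0],"dr":[0,0,0.0715]},{"gripper":0.4,"translation":[0,0,0],"dr":[0,0,0]},{"gripper":0.4,"translation":[0,0,0],"dr":[0,0,0]},{"gripper":0.4,"translation":[0,0,0],"dr":[0,0,0]}]'

```text
clock: 24.25
eef_pos: [616.4, 153.2, 111.5]
tcp_rot: [3.141, 0.001, 0.083]
contact_force: [0.1, -0.0, 0.7]
opening: 0.3
```

Request:
jog_arm --deltas '[{"gripper":0.4,"translation":[0,0,-0.35],"dr":[0,0,0.002]},{"gripper":0.4,"translation":[0,0,-0.3],"dr":[0,0,0]},{"gripper":0.4,"translation":[0,0,-0.11],"dr":[0,0,0]},{"gripper":0.4,"translation":[0,0,-0.04],"dr":[0,0,0]},{"gripper":0.4,"translation":[0,0,0],"dr":[0,0,0]},{"gripper":0.4,"translation":[0.007,-0.08,0],"dr":[0,0,0]},{"gripper":0.4,"translation":[0.006,-0.07,0],"dr":[0,0,0]},{"gripper":0.4,"translation":[0.004,-0.05,0],"dr":[0,0,0]},{"gripper":0.4,"translation":[0.004,-0.05,0],"dr":[0,0,0]},{"gripper":0.4,"translation":[0.004,-0.05,0],"dr":[0,0,0]},{"gripper":0.4,"translation":[0.004,-0.04,0],"dr":[0,0,0]},{"gripper":0.4,"translation":[0,0,0],"dr":[0,0,0]}]'

```text
clock: 25.25
eef_pos: [620.1, 118.5, 32.0]
tcp_rot: [3.141, -0.0, 0.089]
contact_force: [0.3, -0.0, 0.7]
opening: 0.3
```

Request:
jog_arm --deltas '[{"gripper":0.4,"translation":[0.001,-0.01,0],"dr":[0,0,0]},{"gripper":0.4,"translation":[0.001,-0.01,0],"dr":[0,0,0]},{"gripper":0.4,"translation":[0,0,0],"dr":[0,0,0]}]'

```text
clock: 25.5
eef_pos: [620.1, 117.5, 31.7]
tcp_rot: [3.142, 0.0, 0.09]
contact_force: [-0.2, -0.4, -0.7]
opening: 0.304
```

Request:
jog_arm --deltas '[{"gripper":0.4,"translation":[0.001,-0.01,0],"dr":[0,0,0]},{"gripper":0.4,"translation":[0,0,0],"dr":[0,0,0]}]'

```text
clock: 25.67
eef_pos: [620.2, 116.7, 31.7]
tcp_rot: [-3.141, 0.0, 0.09]
contact_force: [0.2, 0.5, -0.4]
opening: 0.297
```

Request:
jog_arm --deltas '[{"gripper":0.4,"translation":[0.001,-0.01,0],"dr":[0,0,0]},{"gripper":0.4,"translation":[0,0,0],"dr":[0,0,0]}]'

```text
clock: 25.83
eef_pos: [620.3, 116.5, 31.8]
tcp_rot: [-3.14, 0.0, 0.089]
contact_force: [-0.2, 6.2, 0.6]
opening: 0.299
```

Request:
jog_arm --deltas '[{"gripper":0.4,"translation":[0.001,-0.007,0],"dr":[0,0,0]},{"gripper":0.4,"translation":[0,0,0],"dr":[0,0,0]}]'

```text
clock: 26.0
eef_pos: [620.3, 116.4, 31.9]
tcp_rot: [-3.14, 0.0, 0.089]
contact_force: [-2.1, 10.2, 1.4]
opening: 0.297
```

Contact came exactly as predicted (y = 116.5). I'll back off to the same viewpoint and check numerically.

Request:
jog_arm --deltas '[{"gripper":0.4,"translation":[-0.003,0.03,0],"dr":[0,0,0]},{"gripper":0.4,"translation":[-0.014,0.15,0],"dr":[0,0,0]},{"gripper":0.4,"translation":[-0.014,0.15,0],"dr":[0,0,0]},{"gripper":0.4,"translation":[0,0,0.35],"dr":[0,0,0]},{"gripper":0.4,"translation":[0,0,0.4],"dr":[0,0,0]},{"gripper":0.4,"translation":[0.09,-0.15,0.35],"dr":[0,0,0]},{"gripper":0.4,"translation":[0.09,-0.25,0.3],"dr":[0,0,0]},{"gripper":0.4,"translation":[0.09,-0.25,0.3],"dr":[0,0,0]},{"gripper":0.4,"translation":[0.0,-0.2,0.3],"dr":[0,0,0]},{"gripper":0.4,"translation":[0,0,0],"dr":[0,0,0]},{"gripper":0.4,"translation":[0,0,0],"dr":[0,0,0]},{"gripper":0.4,"translation":[0,0,0],"dr":[0,0,0]}]'

```text
clock: 27.0
eef_pos: [643.9, 63.8, 231.2]
tcp_rot: [-3.141, 0.001, 0.09]
contact_force: [-0.7, 0.2, -0.5]
opening: 0.299
```

```bash
python3 - <<'E'
from h import *
import pickle
s=r.sense();print(s["clock"],s["eef_pos"],s["contact_force"])
c=r.calibration("wrist");F=r.grab_frame("wrist");pickle.dump(c,open("w11.pkl","wb"));cv2.imwrite("pics/w11.png",F)
f=F.astype(int)
C=np.array([681,-42]);a=.087;R=np.array([[np.cos(a),np.sin(a)],[-np.sin(a),np.cos(a)]])
W=lambda u,v,z:np.r_[C+R.T@[u,v],z]
P=lambda u,v,z:proj(c,W(u,v,z))[0]
# sampled profiles in jig coords at height z
def prof(us,vs,z):
    q=np.array([P(u,v,z) for u,v in zip(us,vs)],np.float32).reshape(1,-1,2)
    return cv2.remap(F,q[...,0],q[...,1],1)[0]
for v in (126,136,146):
    us=np.arange(-90,0,2.);p=prof(us,us*0+v,22);print("v",v,"u -90..0 step2 R",p[:,2].tolist())
for u in (-72,-60,-45,-30,-20):
    vs=np.arange(112,160,2.);p=prof(vs*0+u,vs,22 if 0 else 17);print("u",u,"v 112..158 step2 R",p[:,2].tolist())
for v in (70,90,105,115): 
    us=np.arange(-10,8,1.);print("far seam v",v,prof(us,us*0+v,14)[:,2].tolist())
for u in (-60,-45,-30):
    vs=np.arange(-8,10,1.);print("right seam u",u,prof(vs*0+u,vs,14)[:,2].tolist())
g=cv2.imread("pics/w9.png").astype(int)
E
```

```text
27.0 [643.87460356  63.83606188 231.19741191] [-0.71699143  0.16807794 -0.53676222]
v 126 u -90..0 step2 R [112, 111, 109, 109, 107, 105, 102, 108, 111, 115, 115, 115, 114, 117, 118, 114, 113, 114, 123, 162, 185, 185, 182, 183, 185, 183, 183, 183, 186, 186, 185, 182, 180, 182, 185, 185, 175, 175, 178, 181, 181, 181, 181, 157, 111]
v 136 u -90..0 step2 R [111, 111, 110, 110, 110, 108, 107, 115, 121, 121, 116, 116, 117, 117, 131, 167, 180, 180, 178, 178, 184, 189, 189, 186, 187, 188, 188, 187, 185, 180, 179, 180, 182, 183, 184, 185, 173, 171, 173, 172, 171, 172, 173, 168, 122]
v 146 u -90..0 step2 R [112, 112, 112, 111, 110, 109, 115, 153, 163, 172, 184, 186, 186, 185, 182, 185, 185, 181, 179, 182, 181, 184, 186, 186, 189, 190, 185, 187, 189, 187, 188, 188, 182, 178, 179, 182, 171, 162, 160, 161, 162, 164, 165, 146, 107]
u -72 v 112..158 step2 R [77, 62, 51, 61, 103, 115, 115, 118, 121, 114, 118, 119, 119, 117, 117, 121, 156, 180, 183, 180, 125, 156, 172, 172]
u -60 v 112..158 step2 R [79, 65, 51, 59, 99, 115, 115, 113, 114, 112, 121, 155, 177, 176, 182, 184, 185, 185, 183, 180, 120, 1
[... 438 characters left out ...]
 152]
far seam v 70 [172, 171, 162, 137, 105, 93, 93, 93, 87, 79, 108, 160, 192, 204, 206, 206, 207, 207]
far seam v 90 [173, 172, 164, 139, 109, 94, 94, 93, 89, 86, 108, 153, 188, 202, 206, 206, 206, 206]
far seam v 105 [178, 178, 171, 148, 115, 95, 94, 94, 93, 91, 111, 158, 191, 203, 206, 206, 206, 206]
far seam v 115 [100, 100, 100, 95, 91, 92, 94, 95, 91, 83, 106, 157, 191, 203, 206, 206, 206, 206]
right seam u -60 [119, 121, 121, 123, 121, 114, 103, 83, 64, 54, 52, 54, 53, 52, 50, 45, 45, 57]
right seam u -45 [166, 167, 169, 171, 171, 166, 150, 127, 101, 86, 85, 88, 88, 88, 85, 77, 76, 93]
right seam u -30 [165, 166, 168, 169, 170, 164, 149, 126, 101, 86, 85, 88, 90, 90, 86, 78, 77, 95]
```

```bash
python3 -c "
from rig import r
print(r.sign_off())"
```

```text
the job is handed in; nothing more can be done
None
```

The panel is home in the corner against both battens, and the block lies flat against its left-hand edge, near the middle. I handed the job in at about 27 s with the arm raised clear.

- **Panel:** I pushed it onto the far batten until the wrist read about 9 N, then along it into the right-hand batten until it read about 20 N.
- **Block:** I pushed it squarely onto the panel's left edge. It first sat about 9 mm short of the middle, so I nudged it along the edge with shut fingers and pressed it up again to about 10 N.
- **Last camera check:** The far seam looks tight at four points and the right-hand seam at three. The block's sides lie at about 120 and 152 mm left of the right-hand batten's face all along its length. Its centre is about 2–3 mm from the panel's middle. Contact on the re-press came where the block's 32 mm width predicted, so the panel had not moved.
- **Limits of the checks:** The final check was by numbers only, because the 12-picture viewing limit was used up. In the last picture I viewed, before the nudge, the block was flat and the panel home. No check failed or disagreed. I kept clear of the tape roll, reel, oilstone and turquoise panel, but did not measure them again at the end.

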